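Bolt the lid of the catering carrier

TASK

Lock the lid of the grey catering carrier for transport: slide its red-knobbed bolt fully across into the brass keeper until it comes home against the stop, then turn the handle down into the keeper's notch so that it stays there by itself, and let go. Work gently and by feel, do not force the bolt or handle against the keeper, and leave everything else on the carrier and the counter as it stands.

Things in the scene. Friction and masses are not known exactly. Their poses are not given: they have to be found in the camera images.
- knob (a point): Centre of the red ball knob (22 mm diameter) on the bolt's handle, a steel bar 10 mm in diameter. It stands 55 mm from the bolt's axis: handle up, 89 mm above the carrier's flat top; handle down, 38 mm above the top and 55 mm to the robot's side of the axis. Room for fingers all round. Pinched along the bolt's axis it pivots between the fingers as the handle turns.
- bolt (a joint): How far the bolt is slid, in m, along the keeper's +y: 0 drawn back, starts at 0 to 0.02, comes to its stop somewhere from 0.065 to 0.097. About 2.5 N of friction. In the last 9 mm its tip also pushes a spring buffer back (2 N at first touch, 9 N at the stop), so it springs back unless held there or kept by the notch.
- handle (a joint): Angle of the handle about the bolt's axis, in rad: 0 straight up, growing as it turns down towards the robot (keeper's -x), 1.5 fully down, nearly level. Starts at -0.25 to 0.35; light friction keeps it there. Away from the notch the guide rail blocks it at about 0.6; pushing the knob down there loads the rail with three times the push.
- keeper: Brass keeper on the carrier's top. Origin on the flat top (120 mm above the counter) straight below the bolt's axis, at the notch's nominal middle; z up, +y the way the bolt slides to lock, +x away from the robot (the carrier's yaw). The axis runs along y 34 mm above it. More than 28 N anywhere on the keeper's parts damages it.
- notch (a point): Nominal middle of the notch, on the bolt's axis. The brass block with notch, stop and buffer sits up to 15 mm either way along keeper y from here (not measured). Notch: a 12 mm gap in a rail 46 mm high, 14 to 24 mm on the robot's side of the axis. Its far side is a bridge 52 mm high, 48 mm wide, the handle's end stop: held against it the handle can turn down.
- carrier: Grey catering carrier, 320 mm (x) by 460 mm (y) by 120 mm high, fixed to the counter; origin under its centre, at counter height. Flat metal top in two halves: the lid (-y) with the bolt's barrel and guide rail, and the fixed half (+y) with the keeper.
- ramekin: Steel cup, 60 mm across, 45 mm high, standing on the carrier's fixed half beyond the keeper; origin under its centre. To be left alone.
- jar: Jar, 66 mm across, 85 mm high, standing on the carrier's far side; origin under its centre. To be left alone.
- bowl: Brown bowl on the counter, 150 mm across, 60 mm high; origin under its centre. To be left alone.
- tumbler: Clay-coloured tumbler on the counter, 74 mm across, 100 mm high; origin under its centre. To be left alone.
- squeeze: Amber bottle with red cap on the counter, 68 mm across, 190 mm high; origin under its centre. To be left alone.
- plate: Blue plate on the counter, 200 mm across, 20 mm high; origin under its centre. To be left alone.
- spatula: Wooden-handled spatula, roughly 250 mm long, lying on the counter at the robot's right; origin under its middle, x along it. To be left alone.

How it is judged:
By the outcome, as a careful person would: the job done as asked, in the order asked, and still so for the second after the job is handed in, with the robot touching nothing.
It also fails if it takes over 69 s, if anything falls off the work surface, if the arm or the gripper's body presses on something with over 40 N, if the wrist force passes 120 N, or if a joint passes its speed limit or range.

ROBOT

A 6-joint arm with a two-finger parallel gripper is mounted at the origin on the work surface. World frame = base frame: x ahead of the robot, y to its left, z up, the work surface at z = 0. Lengths are in m, angles in rad, forces in N, time in s.
With the tool pointing down it reaches from about 0.425 to 0.95 m from the base axis. Payload 3.5 kg.
Tool frame: the origin (TCP) lies at the very end of the fingers, on their centre line; the grasp point (between the pads) lies 19 mm behind it (grip_depth is the distance from the TCP to the grasp point, in m); x points along the fingers, z is the direction in which the jaws open and shut, and the axes are right-handed (so a half turn about x gives the same grasp; the last joint's range is limited). The gripper opens to 85 mm and grips with 20 to 120 N. Pads are 22 mm wide; open, the fingers measure 114 mm over their backs; the gripper's body (76 mm by 85 mm) begins 54 mm behind the grasp point. The pads swing forward as they close: fully open they stand 13 mm farther back than shut.
Start: joints at [-1.357, 0.286, 1.577, -0, 1.279, -0.15], TCP at [0.24, -0.631, 0.231] pointing down, gripper open.
Joint ranges: [-2.77, 2.77], [-0.9, 2.22], [0.21, 2.48], [-1.53, 4.67], [0.24, 2.81], [-2.84, 2.84]. Speed limits (rad/s): [2.79, 2.79, 3.14, 3.14, 3.14, 3.14].

INTERFACE

Orientations are given as a unit quaternion [x, y, z, w].
In Python, from plant import get_state, read_camera, calibration, sign_off, recognise, grip_depth gives the robot as it stands. The module is installed in compiled form; this text tells all that it offers.
- The arm moves only by the tool servo_tool, never from a script. Its argument "deltas" is a list that holds one entry, the list of rows, each a list of 4 numbers: the shift along the world's x, y, z scaled (see below), then the turn about the world's z scaled (see below). In form: [[[tx, ty, tz, spin], ...]]. A call has exactly 5 rows; each row is the pose to reach, as a shift and turn from the pose commanded when the call began; what a row does not reach only later rows make up. The controller multiplies each number of a shift by 10 cm and each number of a turn by 90 degrees. A row lasts 1/10 s, in which the tool goes at most 50 mm and 8.59 degrees, less where a joint would pass 70% of its speed; a pose out of reach is approached as far as the arm can. A call with a number of a shift or a turn outside -1 to 1 is refused whole. A call with a gripper value outside its range is refused whole. "claw" is the gripper's target within -1 to 1 (fully open at 1, half-way at 0, shut at -1), set as the call begins (left out, the last holds). The fingers move at their own pace and stop on an object; "force" is the grip in N (left out, the last holds). Time passes only in rows, so rows that repeat a pose let the fingers close, or fill a call up. It gives the time, the measured TCP pose, the force and the opening at its end, in the units of the state.
- get_state(): the state, without advancing time (a new reading comes with each control period).
- read_camera(name): name is "scene" or "top" or "wrist"; returns the picture (420x560x3 uint8, blue, green, red); there is no depth.
- calibration(name): a dict with "intrinsics" (3x3 intrinsics, pixels), "dist" ([k1, k2, p1, p2, k3] as OpenCV has them; the pictures are not rectified), "R" (3x3) and "t" (3): a world point X has camera coordinates R X + t; the wrist camera has in their place "T_tool_cam" (4x4, takes a point from camera to tool coordinates, whose origin is the TCP and whose axes are the tool frame's). Camera axes: x right, y down, z forward; pixel columns grow to the right and rows downward; lengths in m; the calibration is good to about 2 mm. A picture is of the moment at which its call begins: read the wrist's pose just before it. calibration takes no time and is no camera call.
- sign_off(): hands the job in, once; it reports no verdict.
Trained networks look in the newest picture that a camera, given by its name, has taken for a name from the list of things; names that differ only in an ending like _2 or _b are one class to them, and where a whole thing is asked for, a point or a joint stands for the part that bears it (a point fixed in the world has none). Each returns a list of dicts, best first, with "p" (0 to 1); they miss things now and then, are a little off and sometimes report something else, mostly with a low value. They report only what shows in the picture. A call takes as long as a camera call.
- recognise(camera, query): "at" ([x, y, z] in m, in world coordinates, good to about 4 mm: the middle of the surface that is visible of it).
The state is a dict: "time": time; "qpos": joint angles; "dq": joint speeds; "joint_efforts": joint torques, N m; "eef_pos": TCP position; "tcp_rot": TCP orientation; "contact_force": force on the tool from outside, world axes, zero at the start; "wrist_torque": the same for the moment, N m; "opening": opening from 0.0 (shut) to 1.0 (fully open).
Only numpy, scipy, OpenCV 4.12 (cv2) and the standard library are available. Lean on these libraries where they do the work, as an engineer would, in place of code of your own. Each camera call takes 0.05 s, during which the arm holds its last target. There are 200 camera calls.

## Working session

There is one attempt and no reset: what is moved stays moved. The work goes in short steps, Python scripts to look and compute and a tool call to move; the robot and the scene stay as the last step left them, time stands still between calls to the robot, and variables do not carry over. Pictures are saved under pics/ and viewed, about 8 in all and at most 12, crops included, and the job is handed in when it is done.

Besides the shell and the picture viewer there is one more tool, called after ">>>" as name(argument=value, ...) on one line, values as JSON. servo_tool: Moves the arm, as the interface text tells. Its arguments: {"type":"object","properties":{"deltas":{"type":"array"},"claw":{"type":"number"},"force":{"type":"number"}},"required":["deltas"]}

```bash
mkdir -p pics; python3 - <<'E'
from plant import *
import cv2,numpy as np
s=get_state();print({k:np.round(v,3) for k,v in s.items()},grip_depth if not callable(grip_depth) else grip_depth())
a=read_camera("scene");
for q in ["knob","keeper","carrier","ramekin","jar"]:
  print("scene",q,[(np.round(d["at"],3),round(d["p"],2)) for d in recognise("scene",q)[:2]])
b=read_camera("top")
for q in ["knob","keeper","carrier","ramekin","jar"]:
  print("top",q,[(np.round(d["at"],3),round(d["p"],2)) for d in recognise("top",q)[:2]])
cv2.imwrite("pics/a.png",a);cv2.imwrite("pics/b.png",b)
E
```

```text
{'time': np.float64(0.0), 'qpos': array([-1.357,  0.287,  1.578, -0.   ,  1.279, -0.15 ]), 'dq': array([ 0.   , -0.001, -0.   , -0.   ,  0.002, -0.   ]), 'joint_efforts': array([-1.0000e-03, -4.0599e+01, -2.9262e+01, -0.0000e+00,  6.0000e-03,
        0.0000e+00]), 'eef_pos': array([ 0.24, -0.63,  0.23]), 'tcp_rot': array([ 0.402,  0.583, -0.401,  0.582]), 'contact_force': array([0.998, 0.253, 1.257]), 'wrist_torque': array([-0.048, -0.043,  0.027]), 'opening': np.float64(1.004)} 0.0187
scene knob []
scene keeper [(array([ 0.538, -0.014,  0.134]), 0.79), (array([0.318, 0.491, 0.039]), 0.57)]
scene carrier [(array([ 0.671, -0.043,  0.119]), 0.96)]
scene ramekin [(array([0.52 , 0.114, 0.147]), 0.94)]
scene jar [(array([0.684, 0.078, 0.178]), 0.6), (array([ 0.542, -0.012,  0.14 ]), 0.36)]
top knob []
top keeper [(array([ 0.526, -0.015,  0.12 ]), 0.65)]
top carrier [(array([ 0.588, -0.081,  0.125]), 0.61)]
top ramekin [(array([0.514, 0.112, 0.131]), 0.69)]
top jar [(array([0.653, 0.062, 0.204]), 0.64)]
```

View pics/a.png

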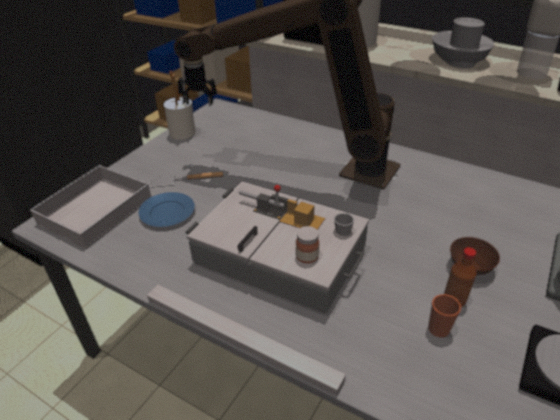

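View pics/b.png

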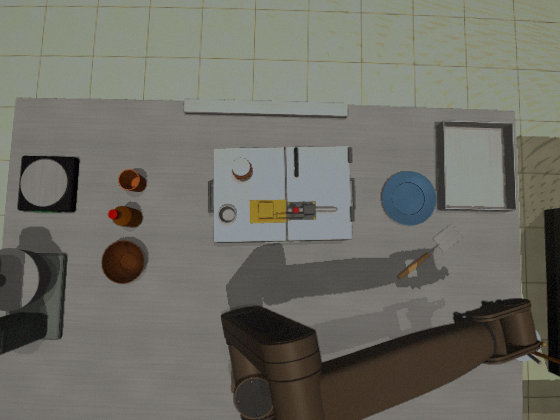

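Scene view: red knob near (277,187), brass keeper near (302,212). Top view: knob at about (295,210), keeper block (265,210), carrier nearly square to the world, its bolt axis running along y. Next I triangulate the knob and measure the yaw.

```bash
cat > h.py <<'E'
from plant import *
import cv2,numpy as np
def cam(n,s=None):
  c=calibration(n);K=np.array(c["intrinsics"]);D=np.array(c["dist"],float)
  if "R" in c: return K,D,np.array(c["R"]),np.array(c["t"])
  from scipy.spatial.transform import Rotation as Ro
  T=np.eye(4);T[:3,:3]=Ro.from_quat(s["tcp_rot"]).as_matrix();T[:3,3]=s["eef_pos"]
  M=np.linalg.inv(T@np.array(c["T_tool_cam"]));return K,D,M[:3,:3],M[:3,3]
def ray(c,uv):
  K,D,R,t=c;p=cv2.undistortPoints(np.array([[uv]],float),K,D)[0,0]
  d=R.T@np.r_[p,1];return -R.T@t,d/np.linalg.norm(d)
def onz(c,uv,z):
  o,d=ray(c,uv);return o+d*(z-o[2])/d[2]
def tri(rs):
  A=sum(np.eye(3)-np.outer(d,d) for o,d in rs);b=sum((np.eye(3)-np.outer(d,d))@o for o,d in rs);return np.linalg.solve(A,b)
def red(im,box):
  x0,y0,x1,y1=box;c=im[y0:y1,x0:x1].astype(int);m=((c[...,2]>90)&(c[...,2]>1.8*c[...,1])&(c[...,2]>1.8*c[...,0])).astype(np.uint8)
  n,l,st,ce=cv2.connectedComponentsWithStats(m);i=1+np.argmax(st[1:,4]);return ce[i]+[x0,y0],st[i]
E
python3 - <<'E'
from h import *
a=cv2.imread("pics/a.png");b=cv2.imread("pics/b.png")
ca,cb=cam("scene"),cam("top")
ua,sa=red(a,(265,178,290,200));ub,sb=red(b,(280,198,315,222));print(ua,sa,ub,sb)
k=tri([ray(ca,ua),ray(cb,ub)]);print("knob",k,onz(cb,ub,.209))
g=cv2.cvtColor(b,cv2.COLOR_BGR2GRAY)
# carrier top edges
m=(g[140:250,205:360]>150).astype(np.uint8);c=max(cv2.findContours(m,0,2)[0],key=cv2.contourArea)
r=cv2.boxPoints(cv2.minAreaRect(c))+[205,140];P=[onz(cb,p,.12) for p in r]
for p,q in zip(r,P):print(p,q[:2].round(4))
for i in range(4):
  d=P[(i+1)%4]-P[i];print(np.linalg.norm(d).round(3),np.degrees(np.arctan2(d[1],d[0])).round(2))
# brass
h=cv2.cvtColor(b,cv2.COLOR_BGR2HSV)[190:230,240:300]
mm=((h[...,0]>18)&(h[...,0]<32)&(h[...,1]>120)).astype(np.uint8);ys,xs=np.nonzero(mm)
print("brass",xs.min()+240,xs.max()+240,ys.min()+190,ys.max()+190, onz(cb,(xs.mean()+240,ys.mean()+190),.12))
cv2.imwrite("pics/c.png",np.hstack([cv2.resize(a[165:250,225:360],None,fx=3,fy=3,interpolation=2),cv2.resize(b[170:255,225:355],None,fx=3,fy=3,interpolation=2)]))
E
```

```text
[276.56 186.92] [ 9  7  6  5 25] [295.6        209.83333333] [13  9  6  7 30]
knob [ 0.52890331 -0.10850843  0.21183573] [ 0.52874244 -0.10789702  0.209     ]
[322. 223.] [ 0.495  -0.2009]
[322. 223.] [ 0.495  -0.2009]
[322. 223.] [ 0.495  -0.2009]
[322. 223.] [ 0.495  -0.2009]
0.0 0.0
0.0 0.0
0.0 0.0
0.0 0.0
brass 250 289 200 222 [ 0.53129715 -0.0192818   0.12      ]
```

View pics/c.png

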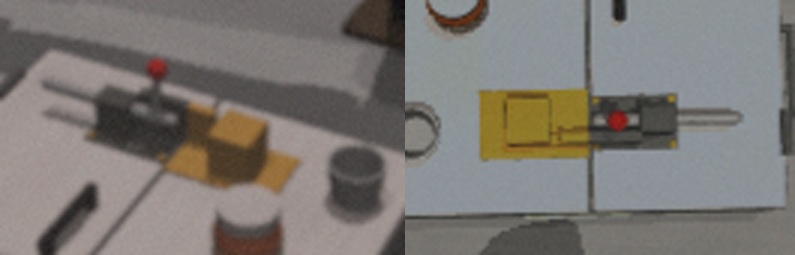

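Crop: the knob stands up, roughly over the guide block. The brass bridge and the notched rail lie to its left in the top view. Now I get the tool yaw and the carrier yaw from the edges.

```bash
python3 - <<'E'
from h import *
from scipy.spatial.transform import Rotation as Ro
print(Ro.from_quat(get_state()["tcp_rot"]).as_matrix().round(3))
b=cv2.imread("pics/b.png");cb=cam("top");g=cv2.GaussianBlur(cv2.cvtColor(b,cv2.COLOR_BGR2GRAY),(3,3),0).astype(float)
# bottom edge: strongest row gradient, top edge, divide line
def fit(pts,nm):
  pts=np.array(pts,float)
  P=np.array([onz(cb,p,.12)[:2] for p in pts])
  vx,vy,x,y=cv2.fitLine(P.astype(np.float32),cv2.DIST_HUBER,0,1e-4,1e-4).ravel();print(nm,np.degrees(np.arctan2(vy,vx)).round(2),x.round(4),y.round(4))
fit([(c,235+np.argmax(-np.diff(g[235:248,c]))+.5) for c in range(220,348,2)],"bottom")
fit([(c,142+np.argmax(np.diff(g[142:155,c]))+.5) for c in range(220,348,2)],"top")
fit([(280+np.argmin(g[r,280:295]),r) for r in list(range(155,195,2))+list(range(222,236,2))],"split")
fit([(c,205+np.argmax(g[205:216,c])) for c in range(318,334)],"rod")
E
```

```text
[[ 0.     0.935  0.356]
 [-0.     0.356 -0.935]
 [-1.     0.     0.   ]]
bottom -87.25 0.4334 -0.0268
top -87.6 0.7479 -0.0395
split -5.38 0.5802 -0.09
rod -88.62 0.5217 -0.2059
```

>>> servo_tool(deltas=[[[0.1, 0.2, 0.1, 0], [0.25, 0.45, 0.3, 0], [0.35, 0.65, 0.5, 0], [0.45, 0.85, 0.6, 0], [0.5, 1.0, 0.7, 0]]])

```text
time: 1.1
eef_pos: [0.291, -0.5297, 0.3024]
tcp_rot: [0.401, 0.582, -0.401, 0.583]
contact_force: [0.6, -0.1, -0.1]
opening: 1.003
```

>>> servo_tool(deltas=[[[0.12, 0.2, 0.05, -0.05], [0.25, 0.4, 0.1, -0.1], [0.4, 0.6, 0.2, -0.15], [0.5, 0.8, 0.3, -0.2], [0.6, 1.0, 0.3, -0.2]]])

```text
time: 1.6
eef_pos: [0.3507, -0.4304, 0.3331]
tcp_rot: [0.487, 0.511, -0.488, 0.513]
contact_force: [-0.5, -0.1, 0.9]
opening: 1.003
```

>>> servo_tool(deltas=[[[0.12, 0.2, 0, 0], [0.25, 0.4, 0, 0], [0.4, 0.6, 0, 0], [0.5, 0.8, 0, 0], [0.6, 1.0, 0, 0]]])

```text
time: 2.1
eef_pos: [0.4104, -0.3299, 0.3311]
tcp_rot: [0.487, 0.512, -0.488, 0.512]
contact_force: [0.2, 0.1, 1.0]
opening: 1.001
```

>>> servo_tool(deltas=[[[0.12, 0.2, 0, 0], [0.25, 0.4, 0, 0], [0.4, 0.6, 0, 0], [0.5, 0.8, 0, 0], [0.6, 1.0, 0, 0]]])

```text
time: 2.6
eef_pos: [0.4704, -0.2299, 0.3311]
tcp_rot: [0.487, 0.512, -0.488, 0.512]
contact_force: [-0.2, -0.4, 0.5]
opening: 1.005
```

>>> servo_tool(deltas=[[[0.12, 0.24, 0, 0], [0.25, 0.5, 0, 0], [0.4, 0.8, 0, 0], [0.5, 1.0, 0, 0], [0.5, 1.0, 0, 0]]])

```text
time: 3.1
eef_pos: [0.5207, -0.1287, 0.3312]
tcp_rot: [0.487, 0.513, -0.486, 0.513]
contact_force: [-0.6, -0.1, 0.2]
opening: 1.0
```

```bash
python3 - <<'E'
from h import *
s=get_state();w=read_camera("wrist");print(s["eef_pos"],s["qpos"].round(2))
for q in ["knob","keeper"]:
  print(q,[(np.round(d["at"],3),round(d["p"],2)) for d in recognise("wrist",q)[:2]])
cv2.imwrite("pics/d.png",w);np.savez("d.npz",**{k:s[k] for k in("eef_pos","tcp_rot")})
c=cam("wrist",s)
try: print(red(w,(0,0,560,420)))
except Exception as e: print(e)
for y in(-.2,-.1,0):print(cv2.projectPoints(np.array([[.53,y,.154]]),cv2.Rodrigues(c[2])[0],c[3],c[0],c[1])[0].ravel())
E
```

```text
[ 0.52071008 -0.12872742  0.33116249] [-0.43 -0.08  1.8   0.    1.43  1.09]
knob [(array([ 0.534, -0.109,  0.216]), 0.97)]
keeper [(array([ 0.539, -0.031,  0.123]), 0.72)]
(array([89.83425414, 44.53867403]), array([ 56,   5,  48,  64, 724], dtype=int32))
[346.96654944 185.91701227]
[252.4535992  180.89187842]
[157.80717017 176.11756622]
```

View pics/d.png

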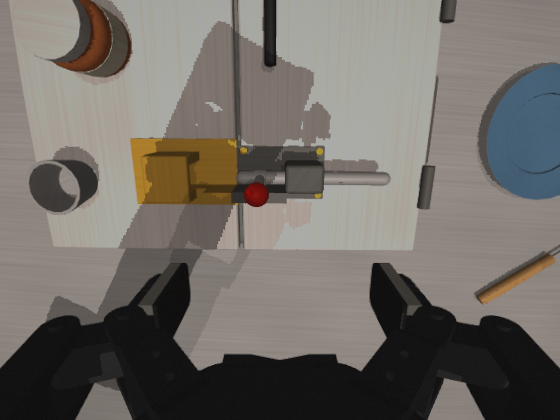

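Wrist view: knob at (256,195), rod from (240,178) to (388,180), brass plate from x=132 to 237, split line at x≈237. Zooming in on the keeper.

```bash
python3 - <<'E'
from h import *
s=dict(np.load("d.npz"));w=cv2.imread("pics/d.png");c=cam("wrist",s)
u,_=red(w,(235,170,280,220));print("knob px",u)
b=cv2.imread("pics/b.png");ub,_=red(b,(280,198,315,222));ua,_=red(cv2.imread("pics/a.png"),(265,178,290,200))
print("tri",tri([ray(c,u),ray(cam("top"),ub),ray(cam("scene"),ua)]),"z.209",onz(c,u,.209),"z.206",onz(c,u,.206))
p=onz(c,(240,178),.154);q=onz(c,(388,180),.154);print("axis",p,q,np.degrees(np.arctan2(*(p-q)[:2])))
p=onz(c,(52,247),.12);q=onz(c,(413,250),.12);print("edge",p,q,np.degrees(np.arctan2(*(p-q)[:2])))
p=onz(c,(237,10),.12);q=onz(c,(240,240),.12);print("split",p,q)
for uv in[(132,138),(136,204),(237,139),(240,204)]:print("brass",onz(c,uv,.122))
z=cv2.convertScaleAbs(w[125:215,120:340],alpha=1.8,beta=20);cv2.imwrite("pics/e.png",cv2.resize(z,None,fx=3.6,fy=3.6,interpolation=2))
E
```

```text
knob px [255.30699088 193.65045593]
tri [ 0.52942317 -0.10802006  0.21217251] z.209 [ 0.52924174 -0.10717884  0.209     ] z.206 [ 0.52854198 -0.10697474  0.206     ]
axis [ 0.53239065 -0.08684648  0.154     ] [ 0.53875303 -0.24281828  0.154     ] -2.335909895603667
edge [0.42571314 0.15604552 0.12      ] [ 0.44685512 -0.30057081  0.12      ] -2.6509821603201256
split [ 0.70025033 -0.07586064  0.12      ] [ 0.44907583 -0.08411851  0.12      ]
brass [0.56598436 0.03979907 0.122     ]
brass [0.4889213  0.04077701 0.122     ]
brass [ 0.57041067 -0.07880347  0.122     ]
brass [ 0.49546497 -0.08357443  0.122     ]
```

View pics/e.png

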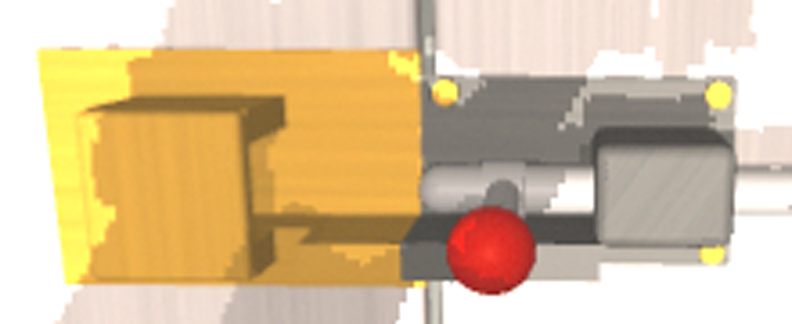

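>>> servo_tool(deltas=[[[0.08, 0.2, -0.2, 0], [0.08, 0.21, -0.5, 0], [0.08, 0.21, -0.8, 0], [0.08, 0.21, -0.95, 0], [0.08, 0.21, -1.0, 0]]])

```text
time: 3.75
eef_pos: [0.527, -0.1103, 0.2292]
tcp_rot: [0.487, 0.513, -0.488, 0.511]
contact_force: [0.3, -0.7, 0.1]
opening: 1.004
```

```bash
python3 - <<'E'
from h import *
from scipy.spatial.transform import Rotation as Ro
s0=dict(np.load("d.npz"));c0=cam("wrist",s0)
print("bridge",onz(c0,(188,175),.172),onz(c0,(195,175),.122))
s=get_state();w=read_camera("wrist");print(s["eef_pos"],Ro.from_quat(s["tcp_rot"]).as_matrix()[:,2].round(3),s["contact_force"])
c=cam("wrist",s);u,st=red(w,(0,0,560,420));print(u,st);print(onz(c,u,.209))
print([(np.round(d["at"],3),round(d["p"],2)) for d in recognise("wrist","knob")[:2]])
b=read_camera("top")
E
```

```text
bridge [ 0.53605648 -0.03736219  0.172     ] [ 0.52735956 -0.03094676  0.122     ]
[ 0.52697521 -0.11031296  0.22918434] [ 0.048 -0.999 -0.001] [ 0.3257225  -0.7282103   0.07321128]
[22.68140244 29.13567073] [   0    0   43   58 1312]
[0.63703255 0.021104   0.209     ]
[(array([ 0.536, -0.105,  0.216]), 0.59)]
```

>>> servo_tool(deltas=[[[0.02, 0.02, -0.12, 0], [0.02, 0.02, -0.25, 0], [0.02, 0.02, -0.35, 0], [0.02, 0.02, -0.39, 0], [0.02, 0.02, -0.39, 0]]])

```text
time: 4.4
eef_pos: [0.5296, -0.1075, 0.191]
tcp_rot: [0.487, 0.513, -0.488, 0.511]
contact_force: [0.7, -0.0, 0.3]
opening: 1.003
```

>>> servo_tool(deltas=[[[0, 0, 0, 0], [0, 0, 0, 0], [0, 0, 0, 0], [0, 0, 0, 0], [0, 0, 0, 0]]], claw=-0.2, force=20)

```text
time: 4.9
eef_pos: [0.5303, -0.1079, 0.1926]
tcp_rot: [0.487, 0.512, -0.487, 0.512]
contact_force: [0.0, -0.1, -0.0]
opening: 0.407
```

```bash
python3 - <<'E'
from h import *
w=read_camera("wrist");cv2.imwrite("pics/f.png",w);s=get_state();print(s["eef_pos"],s["contact_force"],s["opening"])
E
```

```text
[ 0.53029568 -0.10785495  0.19255201] [0.19180559 0.72918996 0.1354415 ] 0.39784428181065074
```

View pics/f.png

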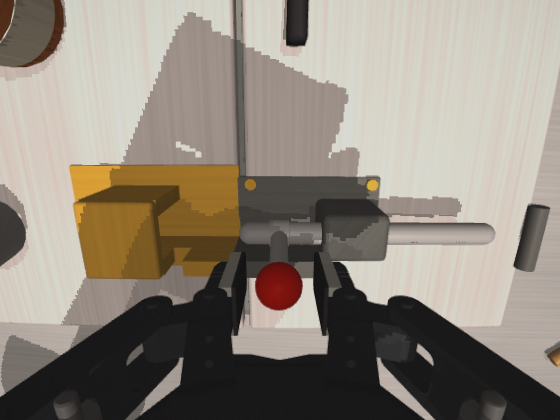

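The knob (278,285) sits centred between the pads (about 240 and 318), so I close.

>>> servo_tool(deltas=[[[0, 0, 0, 0], [0, 0, 0, 0], [0, 0, 0, 0], [0, 0, 0, 0], [0, 0, 0, 0]]], claw=-0.8, force=25)

```text
time: 5.45
eef_pos: [0.5303, -0.1077, 0.1926]
tcp_rot: [0.488, 0.512, -0.487, 0.512]
contact_force: [-0.6, 0.4, 2.0]
opening: 0.231
```

>>> servo_tool(deltas=[[[0, 0, 0, 0], [-0.01, 0.05, 0, 0], [-0.01, 0.1, 0, 0], [-0.01, 0.15, 0, 0], [-0.01, 0.2, 0, 0]]])

```text
time: 5.95
eef_pos: [0.5292, -0.0877, 0.1926]
tcp_rot: [0.487, 0.512, -0.488, 0.513]
contact_force: [-0.7, -2.4, 1.9]
opening: 0.236
```

>>> servo_tool(deltas=[[[0, 0.05, 0, 0], [0, 0.1, 0, 0], [-0.01, 0.15, 0, 0], [-0.01, 0.2, 0, 0], [-0.01, 0.25, 0, 0]]])

```text
time: 6.45
eef_pos: [0.5282, -0.0624, 0.1925]
tcp_rot: [0.487, 0.512, -0.487, 0.512]
contact_force: [-0.8, -3.8, 3.5]
opening: 0.239
```

>>> servo_tool(deltas=[[[0, 0.02, 0, 0], [0, 0.04, 0, 0], [0, 0.06, 0, 0], [-0.01, 0.08, 0, 0], [-0.01, 0.1, 0, 0]]])

```text
time: 6.95
eef_pos: [0.5273, -0.0528, 0.1925]
tcp_rot: [0.488, 0.512, -0.487, 0.512]
contact_force: [0.4, -3.0, 3.8]
opening: 0.237
```

>>> servo_tool(deltas=[[[0, 0.01, 0, 0], [0, 0.02, 0, 0], [0, 0.03, 0, 0], [0, 0.04, 0, 0], [0, 0.05, 0, 0]]])

```text
time: 7.45
eef_pos: [0.5273, -0.0483, 0.1925]
tcp_rot: [0.487, 0.512, -0.488, 0.513]
contact_force: [-0.3, -4.3, 4.7]
opening: 0.238
```

>>> servo_tool(deltas=[[[0, 0.01, 0, 0], [0, 0.02, 0, 0], [0, 0.03, 0, 0], [0, 0.04, 0, 0], [0, 0.05, 0, 0]]])

```text
time: 7.95
eef_pos: [0.5274, -0.0442, 0.1925]
tcp_rot: [0.487, 0.511, -0.488, 0.513]
contact_force: [-0.3, -7.6, 4.5]
opening: 0.232
```

>>> servo_tool(deltas=[[[0, 0.01, 0, 0], [0, 0.02, 0, 0], [0, 0.03, 0, 0], [0, 0.03, 0, 0], [0, 0.03, 0, 0]]])

```text
time: 8.45
eef_pos: [0.5275, -0.0418, 0.1925]
tcp_rot: [0.486, 0.511, -0.488, 0.514]
contact_force: [-0.4, -9.3, 3.1]
opening: 0.238
```

>>> servo_tool(deltas=[[[0, 0.01, 0, 0], [0, 0.02, 0, 0], [0, 0.02, 0, 0], [0, 0.02, 0, 0], [0, 0.02, 0, 0]]])

```text
time: 8.95
eef_pos: [0.5275, -0.0412, 0.1926]
tcp_rot: [0.486, 0.51, -0.489, 0.514]
contact_force: [0.4, -13.7, 2.5]
opening: 0.234
```

>>> servo_tool(deltas=[[[0, 0.005, 0, 0], [0, 0.01, 0, 0], [0, 0.01, 0, 0], [0, 0.01, 0, 0], [0, 0.01, 0, 0]]])

```text
time: 9.45
eef_pos: [0.5276, -0.041, 0.1925]
tcp_rot: [0.485, 0.51, -0.49, 0.515]
contact_force: [-1.3, -15.7, 3.3]
opening: 0.233
```

At the stop: 1 mm more command gave 0.2 mm of motion and about 2 N. Now I turn the handle along its arc, holding the light push.

>>> servo_tool(deltas=[[[-0.05, -0.002, -0.005, 0], [-0.1, -0.004, -0.015, 0], [-0.145, -0.006, -0.03, 0], [-0.19, -0.008, -0.047, 0], [-0.23, -0.01, -0.066, 0]]])

```text
time: 9.95
eef_pos: [0.5058, -0.0421, 0.1865]
tcp_rot: [0.486, 0.508, -0.489, 0.516]
contact_force: [2.8, -14.4, 2.0]
opening: 0.237
```

>>> servo_tool(deltas=[[[-0.02, 0, -0.011, 0], [-0.038, -0.001, -0.023, 0], [-0.056, -0.002, -0.035, 0], [-0.074, -0.003, -0.048, 0], [-0.091, -0.004, -0.062, 0]]])

```text
time: 10.45
eef_pos: [0.4968, -0.0425, 0.1808]
tcp_rot: [0.486, 0.509, -0.489, 0.516]
contact_force: [1.1, -15.4, 4.0]
opening: 0.236
```

>>> servo_tool(deltas=[[[-0.008, 0, -0.007, 0], [-0.016, -0.001, -0.015, 0], [-0.024, -0.001, -0.022, 0], [-0.032, -0.002, -0.03, 0], [-0.04, -0.002, -0.037, 0]]])

```text
time: 10.95
eef_pos: [0.4927, -0.0427, 0.1772]
tcp_rot: [0.486, 0.509, -0.489, 0.516]
contact_force: [-0.2, -16.2, 4.4]
opening: 0.239
```

>>> servo_tool(deltas=[[[-0.021, -0.001, -0.025, 0], [-0.041, -0.002, -0.051, 0], [-0.06, -0.003, -0.078, 0], [-0.079, -0.004, -0.106, 0], [-0.096, -0.004, -0.134, 0]]])

```text
time: 11.45
eef_pos: [0.4829, -0.0432, 0.1638]
tcp_rot: [0.485, 0.509, -0.489, 0.516]
contact_force: [-0.8, -16.4, 3.6]
opening: 0.236
```

>>> servo_tool(deltas=[[[-0.015, -0.001, -0.035, 0], [-0.028, -0.001, -0.071, 0], [-0.039, -0.002, -0.108, 0], [-0.048, -0.002, -0.145, 0], [-0.056, -0.002, -0.183, 0]]])

```text
time: 11.95
eef_pos: [0.4769, -0.0434, 0.1449]
tcp_rot: [0.485, 0.509, -0.489, 0.516]
contact_force: [-0.8, -17.5, 3.4]
opening: 0.235
```

>>> servo_tool(deltas=[[[-0.001, 0, -0.007, 0], [-0.002, 0, -0.014, 0], [-0.003, 0, -0.021, 0], [-0.003, 0, -0.027, 0], [-0.003, 0, -0.027, 0]]])

```text
time: 12.45
eef_pos: [0.4764, -0.0434, 0.1421]
tcp_rot: [0.485, 0.509, -0.489, 0.516]
contact_force: [-1.7, -17.9, 2.9]
opening: 0.235
```

>>> servo_tool(deltas=[[[0, 0, -0.005, 0], [0, 0, -0.01, 0], [0, 0, -0.015, 0], [0, 0, -0.015, 0], [0, 0, -0.015, 0]]])

```text
time: 12.95
eef_pos: [0.4763, -0.0434, 0.1405]
tcp_rot: [0.485, 0.51, -0.489, 0.516]
contact_force: [-1.1, -17.0, 2.2]
opening: 0.234
```

>>> servo_tool(deltas=[[[0, -0.01, 0, 0], [0, -0.02, 0, 0], [0, -0.03, 0, 0], [0, -0.04, 0, 0], [0, -0.04, 0, 0]]])

```text
time: 13.45
eef_pos: [0.4761, -0.0439, 0.1397]
tcp_rot: [0.487, 0.511, -0.488, 0.513]
contact_force: [1.8, -6.9, 1.8]
opening: 0.238
```

```bash
python3 - <<'E'
from h import *
w=read_camera("wrist");cv2.imwrite("pics/g.png",w);a=read_camera("scene");cv2.imwrite("pics/g2.png",a);s=get_state();print(s["eef_pos"],s["contact_force"],s["opening"])
E
```

```text
[ 0.47613287 -0.04388843  0.13971807] [ 1.21270394 -6.66415624  1.62211412] 0.23234902626013726
```

View pics/g.png

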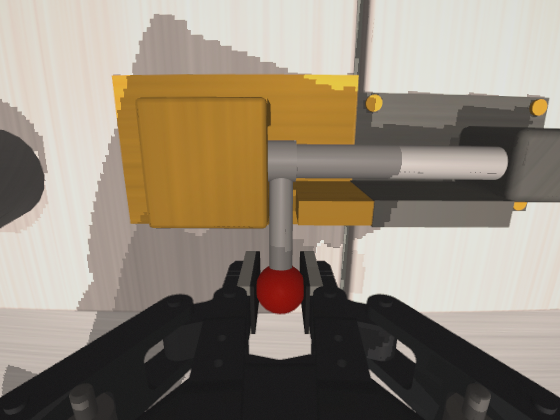

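The handle is down: the bar (280,220) lies in the notch between the bridge (right face about 268) and the rail (left end 297), with the knob at (280,288) in the pads. I ease the push off, then open.

>>> servo_tool(deltas=[[[0, -0.01, 0, 0], [0, -0.02, 0, 0], [0, -0.025, 0, 0], [0, -0.03, 0, 0], [0, -0.03, 0, 0]]])

```text
time: 14.05
eef_pos: [0.4762, -0.0459, 0.1399]
tcp_rot: [0.488, 0.512, -0.487, 0.513]
contact_force: [4.2, -2.5, 0.2]
opening: 0.236
```

>>> servo_tool(deltas=[[[0, 0, 0, 0], [0, 0, 0, 0], [0, 0, 0, 0], [0, 0, 0, 0], [0, 0, 0, 0]]], claw=0.0)

```text
time: 14.55
eef_pos: [0.4753, -0.0457, 0.1397]
tcp_rot: [0.487, 0.513, -0.487, 0.512]
contact_force: [0.2, -0.5, -0.3]
opening: 0.502
```

>>> servo_tool(deltas=[[[0, 0, 0.1, 0], [0, 0, 0.25, 0], [0, 0, 0.45, 0], [0, 0, 0.7, 0], [0, 0, 0.9, 0]]])

```text
time: 15.05
eef_pos: [0.4759, -0.0461, 0.2322]
tcp_rot: [0.488, 0.512, -0.487, 0.513]
contact_force: [-0.3, -0.4, -0.1]
opening: 0.5
```

>>> servo_tool(deltas=[[[0, 0, 0.2, 0], [0, 0, 0.4, 0], [-0.1, 0, 0.6, 0], [-0.1, 0, 0.7, 0], [-0.1, 0, 0.7, 0]]])

```text
time: 15.55
eef_pos: [0.4665, -0.0462, 0.3023]
tcp_rot: [0.488, 0.511, -0.487, 0.514]
contact_force: [-0.1, -1.0, -0.0]
opening: 0.497
```

```bash
python3 - <<'E'
from h import *
s=get_state();w=read_camera("wrist");cv2.imwrite("pics/i.png",w);c=cam("wrist",s);print(s["time"],s["eef_pos"],s["contact_force"])
u,st=red(w,(200,100,360,300));print(u,st,onz(c,u,.158))
E
```

```text
15.55 [ 0.4664715  -0.04623175  0.3022878 ] [-0.1254112  -1.0201941  -0.04595363]
[279.81818182 189.31818182] [ 69  79  23  22 396] [ 0.47594825 -0.04662752  0.158     ]
```

View pics/i.png

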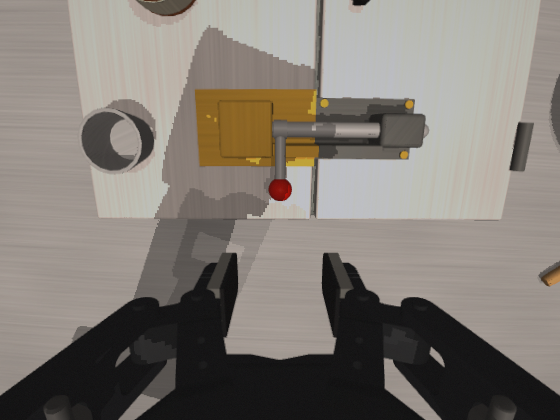

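With the gripper clear, the handle stays down: knob at (280,189), bar in the notch. The ramekin and jar are where they were.

```bash
python3 -c "
from plant import *
print(sign_off())"
```

```text
the job is handed in; nothing more can be done
None
```

The bolt is home against its stop and the handle is down in the keeper's notch. It stayed there with the gripper open and raised clear. I handed the job in after about 16 s of robot time.

- **Sliding:** the spring buffer was felt from about 4 N. At the stop, 1 mm more command moved the bolt only 0.2 mm.
- **Turning:** I held a steady push of about 14–18 N along the bolt, below the keeper's 28 N limit, and the handle met no blockage on the way down. I did not feel a distinct end stop at the bottom; I judged "fully down" by how far it had turned and by the pictures.
- **Letting go:** I eased the push off to 2.5 N before opening the fingers. The bolt settled back about 2–3 mm, roughly the notch's play, and is held there.
- **Last check:** the final wrist picture shows the knob at about (0.476, -0.047), the right place for a lowered handle. The ramekin and jar looked undisturbed, and the force on the tool was about 1 N, within its noise. I did not check the items on the counter again; the arm felt no contact on the way over.

No check failed. The networks missed the knob in the scene and top views, so I located it there by its red colour; the close-up wrist picture agreed.

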